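Find the hidden catch of the knife box

TASK

The drawer of the wooden knife box is locked by a child-safe hidden catch: one of the six square tiles in its flat top is really a push button that looks just like the others. Feel across the tiles until you find the one that gives, and press that one fully home so that the drawer comes out at the front, then take the hand away. Do not touch the drawer itself, and leave the glass, jar and tin standing where they are, not lifted or pushed about.

Things in the scene. Friction and masses are not known exactly. Their poses are not given: they have to be found in the camera images.
- knife_box: Low dark-wood box, 157 (x) x 219 (y) x 80 mm high, fixed to the worktop. Origin: centre of its underside; z up, x towards its back, so the drawer face looks along its -x. Its flat top holds six square pale wood tiles, 2 rows x 3, with 5 mm dark ribs between and a 14 mm frame around them.
- panel (a point): Centre of the box's flat top, level with the ribs and frame, axes as the box. Tiles are 56 x 56 mm, centred at x = -31 or +31, y = -62, 0 or +62 mm from here. Five are rigid, flush with the ribs (z = 0). One, elsewhere in every run, is the catch: it looks alike but lies 1.5 mm lower and goes straight down when pressed.
- catch (a joint): How far the hidden tile is pressed, m: 0 untouched, 0.008 fully home (its top is then 9.5 mm below the panel). It gives at about 3 to 6 N anywhere on its face and stays where it is pushed (no return spring). Where it lies is not reported.
- drawer_slide (a joint): How far the drawer stands out of the box's front, m: 0 shut and flush, 0.032 released. It is driven by the catch, 4 mm for each mm of press.
- drawer: Shallow drawer with a pale wood face 195 mm long, 39 mm high, without a handle, in the box's -x side. Origin: middle of its face's lower edge, outside, 10 mm above the worktop. Not to be touched.
- glass: Clear drinking glass, 77 mm diameter, 93 mm high, standing loose next to the box. Origin: centre of its underside. Leave it.
- spice_jar: Small clear spice jar with a white cap, 47 mm diameter, 98 mm high, standing loose next to the box. Origin: centre of its underside. Leave it.
- tin: Small food tin, 58 mm diameter, 72 mm high, standing loose next to the box. Origin: centre of its underside. Leave it.
Things that resemble listed ones, but are neither listed nor needed, are in the scene too. Leave any turquoise or yellow look-alike of the glass alone.

How it is judged:
By the outcome, as a careful person would: the job done as asked, in the order asked, and still so for the second after the job is handed in, with the robot touching nothing.
It also fails if it takes over 54 s, if anything falls off the work surface, if the arm or the gripper's body presses on something with over 40 N, if the wrist force passes 120 N, or if a joint passes its speed limit or range.

ROBOT

A 7-joint arm with a two-finger parallel gripper is mounted at the origin on a cart in front of the work surface, level with it; the furniture and walls round the work are solid. World frame = base frame: x ahead of the robot, y to its left, z up, the work surface at z = 0. Lengths are in mm, angles in rad, forces in N, time in s.
With the tool pointing down it reaches from about 400 to 875 mm from the base axis. Payload 6.5 kg.
Tool frame: the origin (TCP) lies between the finger pads; the fingertips stand 22 mm ahead of it and the grasp point (between the pads) lies 3 mm ahead of it (ctrl.tips_ahead is the distance from the TCP to the fingertips, in mm); z points along the fingers, y is the line along which they close (so a half turn about z gives the same grasp; the last joint's range is limited). The gripper opens to 88 mm and grips with 3 to 60 N. Pads are 18 mm wide; open, the fingers measure 123 mm over their backs; the gripper's body (75 mm by 187 mm) begins 45 mm behind the grasp point.
Start: joints at [-1.369, 0.536, -0.004, 1.538, 0.003, 1.067, -0.071], TCP at [171.993, 626.824, 221.416] pointing down, gripper open.
Joint ranges: [-2.7, 2.7], [-0.37, 2.16], [-1.27, 1.26], [0.24, 2.4], [-1.31, 4.45], [0.19, 1.91], [-2.76, 2.76]. Speed limits (rad/s): [2.39, 2.39, 3.14, 3.14, 3.14, 3.14, 3.14].

INTERFACE

Orientations are given as a rotation vector (axis times angle).
In Python, from bench import ctrl gives the robot as it stands.
- The arm moves only by the shell command python3 -m creep 'ROWS' [OPENING]. ROWS is JSON, a list of rows, each an object with "xyz": the shift along the tool's x, y, z in m, a list of three; "rot": the turn, a rotation vector about the tool's x, y, z in rad, a list of three. In form: [{"xyz": [dx, dy, dz], "rot": [rx, ry, rz]}, ...]. A call has 1 to 8 rows; each row shifts and turns the commanded pose from where the row before left it, along the tool's axes as they then stand; what a row does not reach is not made up. A row lasts 1/10 s, in which the tool goes at most 50 mm and 8.59 degrees, less where a joint would pass 70% of its speed; a pose out of reach is approached as far as the arm can. A call with a gripper value outside its range is refused whole. OPENING is the finger opening in m, from 0 to 0.0881, set as the call begins (- or left out, the last holds). The fingers move at their own pace and stop on an object; the grip force is fixed at half the most. Time passes only in rows, so rows that do not move let the fingers close. It gives the time, the measured TCP pose, the force, the opening and the grip force at its end, in the units of the state.
- ctrl.state(): the state, without advancing time (a new reading comes with each control period).
- ctrl.snapshot(name): name is "scene" or "top"; returns (picture, depth): 420x560x3 uint8, blue, green, red; 420x560 float32, mm along the optical axis (not along the pixel's ray), 0 where there is no reading.
- ctrl.camera_params(name): a dict with "fov_y" (degrees; the focal length in pixels is half the picture's height over the tangent of half this angle, whatever the lens; pixels are square), "cx", "cy" (the principal point, pixels), "k1" (the pictures are not rectified: a ray, as slopes to the right and down, at radius r is drawn at 1 + k1 r^2 times it, then the intrinsics apply), "rvec" (rotation vector, rad) and "tvec" (3), from world to camera coordinates, as OpenCV has them. Camera axes: x right, y down, z forward; pixel columns grow to the right and rows downward; lengths in mm; the calibration is good to about 2 mm. A picture is of the moment at which its call begins. camera_params takes no time and is no camera call.
- ctrl.hand_in(): hands the job in; it is judged then, once.
The state is a dict: "time_s": time; "joints": joint angles; "joint_velocities": joint speeds; "joint_torque": joint torques, N m; "eef_pos": TCP position; "ee_rot": TCP orientation; "contact_force": force on the tool from outside, world axes, zero at the start; "torque": the same for the moment, N m; "width": finger opening in mm; "grasp_force": force on a finger pad.
Only numpy, scipy, OpenCV 4.12 (cv2) and the standard library are available. Lean on these libraries where they do the work, as an engineer would, in place of code of your own. Each camera call takes 0.05 s, during which the arm holds its last target. There are 200 camera calls.

## Working session

There is one attempt and no reset: what is moved stays moved. The work goes in short steps, Python scripts to look and compute and a shell command to move; the robot and the scene stay as the last step left them, time stands still between calls to the robot, and variables do not carry over. Pictures are saved under pics/ and viewed, at most 10 in all, crops included, and the job is handed in when it is done.

```bash
mkdir -p pics; ls; python3 - <<'E'
from bench import ctrl
import cv2,numpy as np
for n in("scene","top"):
    p,d=ctrl.snapshot(n); cv2.imwrite(f"pics/{n}0.png",p); np.save(f"pics/{n}0.npy",d); print(n,ctrl.camera_params(n))
s=ctrl.state(); print(s["time_s"],s["eef_pos"],s["ee_rot"],s["contact_force"],s["width"],ctrl.tips_ahead)
E
```

```text
pics
scene {'fov_y': 48.20811632515508, 'cx': 284.8444860821631, 'cy': 208.35709561191155, 'k1': -0.1184904294123874, 'rvec': array([ 2.19861226, -1.0489591 ,  0.43150709]), 'tvec': array([-331.76551682,  391.56884759,  650.30797274])}
top {'fov_y': 51.244547699508075, 'cx': 280.56692459545644, 'cy': 214.19089110255663, 'k1': 0.01915601368710065, 'rvec': array([ 2.17394031, -2.12405311,  0.14916957]), 'tvec': array([ 29.39120801, 541.80701702, 951.42994187])}
0.1 [171.83115691 626.29176989 220.6514102 ] [-4.19226854e-01 -3.11339574e+00  2.36992607e-03] [-0.07923385  0.28023595  1.35655308] 88.0722005143446 22.0
```

View pics/scene0.png

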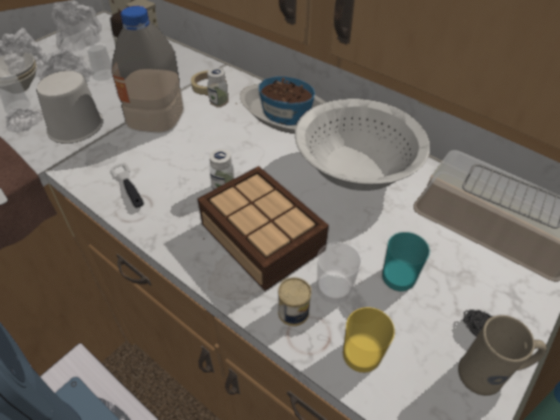

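View pics/top0.png

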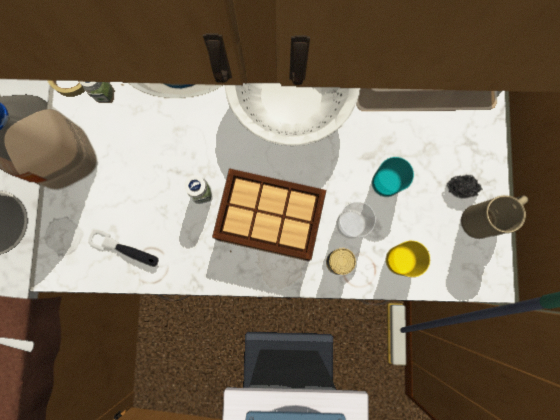

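Scene: the knife box is at about (262,225) and the only six-tiled thing. Beside it are the tin (221,168), the jar (294,300) and the clear glass (338,270). The look-alikes are turquoise (405,262) and yellow (368,340). In the top view the box is at (270,214), and the drawer faces down towards the robot.

```bash
cat > h.py <<'E'
import cv2,numpy as np
from bench import ctrl
def cam(n):
    c=ctrl.camera_params(n); f=210/np.tan(np.radians(c["fov_y"]/2))
    K=np.array([[f,0,c["cx"]],[0,f,c["cy"]],[0,0,1]]); R=cv2.Rodrigues(c["rvec"])[0]; t=c["tvec"].ravel()
    return K,np.array([c["k1"],0,0,0]),R,t
def slopes(n,uv):
    K,D,R,t=cam(n); return cv2.undistortPoints(np.float64(uv).reshape(-1,1,2),K,D)[:,0]
def plane(n,uv,z):
    K,D,R,t=cam(n); s=slopes(n,uv); r=np.c_[s,np.ones(len(s))]@R; o=-R.T@t
    return o+r*((z-o[2])/r[:,2])[:,None]
def pts(n,uv,d):
    K,D,R,t=cam(n); s=slopes(n,uv); return (np.c_[s,np.ones(len(s))]*np.asarray(d)[:,None]-t)@R
def tri(a,ua,b,ub):
    Pa,Pb=[np.c_[cam(n)[2],cam(n)[3]] for n in(a,b)]
    X=cv2.triangulatePoints(Pa,Pb,slopes(a,ua).T,slopes(b,ub).T); return (X[:3]/X[3]).T
E
python3 - <<'E'
from h import *
C={}
for n,roi in(("top",(205,160,335,265)),("scene",(190,160,335,285))):
    im=cv2.imread(f"pics/{n}0.png"); d=np.load(f"pics/{n}0.npy"); hsv=cv2.cvtColor(im,cv2.COLOR_BGR2HSV)
    m=((hsv[...,2]>130)&(hsv[...,1]>70)&(hsv[...,0]<25)).astype(np.uint8)*255
    k=np.zeros_like(m); x0,y0,x1,y1=roi; k[y0:y1,x0:x1]=255; m&=k
    m=cv2.morphologyEx(m,cv2.MORPH_OPEN,np.ones((2,2)))
    N,L,S,ce=cv2.connectedComponentsWithStats(m,connectivity=4)
    print(n)
    C[n]=[]
    for i in range(1,N):
        if S[i,4]>100:
            ys,xs=np.where(cv2.erode((L==i).astype(np.uint8),np.ones((5,5))))
            P=pts(n,np.c_[xs,ys],d[ys,xs]); 
            print(np.round(ce[i],1),S[i,4],len(xs),"depth pt",np.round(np.median(P,0),1),"plane80",np.round(plane(n,ce[i],80)[0],1))
    cv2.imwrite(f"pics/{n}_m.png",m)
E
```

```text
top
[245.7 194.2] 654 433 depth pt [577.3 118.4  79.2] plane80 [577.1 118.6  80. ]
[273.4 200.3] 661 438 depth pt [565.2  57.9  80.7] plane80 [565.2  58.1  80. ]
[301.4 206.5] 662 440 depth pt [552.1  -2.2  80.9] plane80 [552.9  -2.8  80. ]
[239.  221.5] 674 449 depth pt [516.3 131.   80.8] plane80 [517.  131.1  80. ]
[267.  227.8] 681 455 depth pt [504.5  70.2  80.8] plane80 [504.8  70.3  80. ]
[295.2 234.2] 686 460 depth pt [492.4   9.8  81. ] plane80 [492.5   9.4  80. ]
scene
[255.1 188.3] 504 282 depth pt [576.5 115.5  77.9] plane80 [575.  113.7  80. ]
[230.1 201.8] 562 328 depth pt [515.3 127.   79.4] plane80 [515.2 126.8  80. ]
[274.3 204.9] 571 334 depth pt [564.4  54.5  79.4] plane80 [564.   54.2  80. ]
[249.  219.9] 629 379 depth pt [503.7  67.   79.5] plane80 [503.2  66.4  80. ]
[295.  223.3] 634 381 depth pt [552.5  -5.9  79.5] plane80 [551.9  -6.4  80. ]
[269.4 239.3] 697 433 depth pt [491.2   6.2  79.4] plane80 [491.3   6.   80. ]
```

```bash
python3 - <<'E'
import cv2
a=cv2.imread("pics/scene0.png")[150:300,180:380]; b=cv2.imread("pics/top0.png")[150:300,180:380]
cv2.imwrite("pics/crop1.png",cv2.resize(cv2.vconcat([a,b]),None,fx=2,fy=2,interpolation=cv2.INTER_CUBIC))
E
```

```text
(no output)
```

View pics/crop1.png

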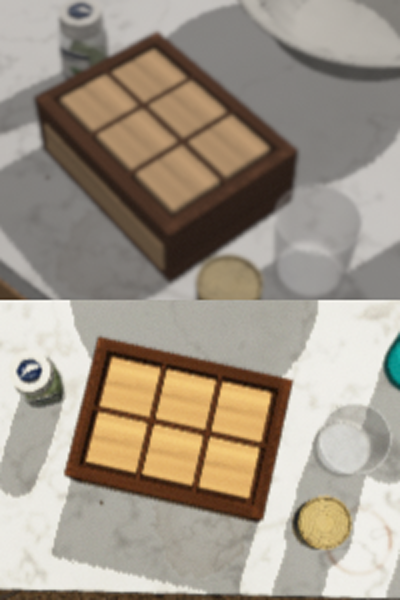

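The crop confirms the choice. Both views also put the back-left tile (top pixel 246,194) about 1.6 mm below the others, so I'll try that one first. Next I'll check the heights around the path.

```bash
python3 - <<'E'
from h import *
G={}
for n in("top","scene"):
    d=np.load(f"pics/{n}0.npy"); ys,xs=np.where(d>0); P=pts(n,np.c_[xs,ys],d[ys,xs])
    for x,y,z in P:
        k=(int(x//60),int(y//60)); G[k]=max(G.get(k,-999),z)
print("y:",[60*j for j in range(11,-4,-1)])
for i in range(13,-1,-1): print(60*i,[int(G.get((i,j),-999)) for j in range(11,-4,-1)])
from bench import ctrl
s=ctrl.state(); R=cv2.Rodrigues(np.array(s["ee_rot"]))[0]; print(R.round(3))
d=np.array([577,117,140])-s["eef_pos"]; print(d, d@R)
E
```

```text
y: [660, 600, 540, 480, 420, 360, 300, 240, 180, 120, 60, 0, -60, -120, -180]
780 [14, 7, 30, 100, 101, 41, 84, 85, 41, 110, 60, 29, 45, 110, 110]
720 [-999, -999, 242, 323, 337, 337, 337, 337, 337, 337, 543, 544, 337, 337, 338]
660 [-1, -999, 301, 369, 461, 557, 563, 567, 568, 572, 571, 576, 578, 579, 581]
600 [315, 5, 302, 300, 193, 7, 6, 101, 101, 84, 84, 84, 80, 6, 96]
540 [322, 136, 201, 194, 5, 6, 5, 103, 102, 85, 84, 85, 87, 95, 97]
480 [138, 136, 6, 5, 8, 7, 5, 6, 83, 85, 85, 85, 84, 98, 95]
420 [137, 137, 5, 6, 9, 22, 24, 5, 83, 84, 84, 86, 84, 77, 74]
360 [4, 8, 6, 6, 5, 6, 17, 6, 5, 6, 6, 6, 6, 76, 7]
300 [7, 9, 3, 3, 4, 4, 5, 6, 4, 4, 5, 5, 3, 4, 5]
240 [6, 18, 9, -903, -900, -902, -898, -897, -894, -899, -900, -900, -898, -902, -890]
180 [-999, 13, 9, -900, -901, -900, -899, -900, -900, -900, -899, -900, -900, -898, -898]
120 [-999, 9, -28, -897, -899, -902, -898, -895, -899, 6, 6, 6, 6, 7, 7]
60 [-999, 11, -24, -898, -902, -900, -898, -897, -898, 6, 18, 333, 359, 17, 6]
0 [-999, -84, -90, -898, -900, -897, -897, -895, -897, -799, -999, -999, 376, 382, -803]
[[-0.964  0.265 -0.   ]
 [ 0.265  0.964 -0.001]
 [-0.    -0.002 -1.   ]]
[ 405.16884309 -509.29176989  -80.6514102 ] [-525.44195912 -383.85933234   81.28535437]
```

```bash
python3 -m creep '[{"xyz":[-0.032,-0.024,0],"rot":[0,0,0]},{"xyz":[-0.032,-0.024,0],"rot":[0,0,0]},{"xyz":[-0.032,-0.024,0],"rot":[0,0,0]},{"xyz":[-0.032,-0.024,0],"rot":[0,0,0]},{"xyz":[-0.032,-0.024,0],"rot":[0,0,0]},{"xyz":[-0.032,-0.024,0],"rot":[0,0,0]},{"xyz":[-0.032,-0.024,0],"rot":[0,0,0]},{"xyz":[-0.032,-0.024,0],"rot":[0,0,0]}]' 0
python3 -m creep '[{"xyz":[-0.032,-0.024,0],"rot":[0,0,0]},{"xyz":[-0.032,-0.024,0],"rot":[0,0,0]},{"xyz":[-0.032,-0.024,0],"rot":[0,0,0]},{"xyz":[-0.032,-0.024,0],"rot":[0,0,0]},{"xyz":[-0.032,-0.024,0],"rot":[0,0,0]},{"xyz":[-0.032,-0.024,0],"rot":[0,0,0]},{"xyz":[0,0,0],"rot":[0,0,0]},{"xyz":[0,0,0],"rot":[0,0,0]}]'
python3 - <<'E'
from h import *
s=ctrl.state(); R=cv2.Rodrigues(np.array(s["ee_rot"]))[0]; print(R.round(3))
print((np.array([573,117,122])-s["eef_pos"])@R)
E
```

```text
time_s: 0.9
eef_pos: [368.7, 372.3, 221.2]
ee_rot: [-0.419, -3.113, 0.001]
contact_force: [0.7, -0.3, -0.1]
width: 26.5
grasp_force: 0.0
time_s: 1.7
eef_pos: [515.1, 183.5, 221.1]
ee_rot: [-0.423, -3.112, 0.001]
contact_force: [0.3, 0.2, -0.0]
width: 0.3
grasp_force: 0.0
[[-0.964  0.267 -0.001]
 [ 0.267  0.964 -0.   ]
 [ 0.001 -0.    -1.   ]]
[-73.56402989 -48.62346007  99.02679381]
```

```bash
python3 -m creep '[{"xyz":[-0.037,-0.0245,0],"rot":[0,0,0]},{"xyz":[-0.0365,-0.024,0],"rot":[0,0,0]},{"xyz":[0,0,0.035],"rot":[0,0,0]},{"xyz":[0,0,0.035],"rot":[0,0,0]},{"xyz":[0,0,0.029],"rot":[0,0,0]},{"xyz":[0,0,0],"rot":[0,0,0]},{"xyz":[0,0,0],"rot":[0,0,0]},{"xyz":[0,0,0],"rot":[0,0,0]}]'
python3 - <<'E'
from h import *
p,d=ctrl.snapshot("scene"); cv2.imwrite("pics/s2.png",cv2.resize(p[100:320,150:400],None,fx=2.4,fy=2.4))
E
```

```text
time_s: 2.5
eef_pos: [574.2, 119.1, 124.2]
ee_rot: [0.418, 3.111, 0.002]
contact_force: [-0.5, -1.0, 0.5]
width: 0.3
grasp_force: 0.0
```

View pics/s2.png

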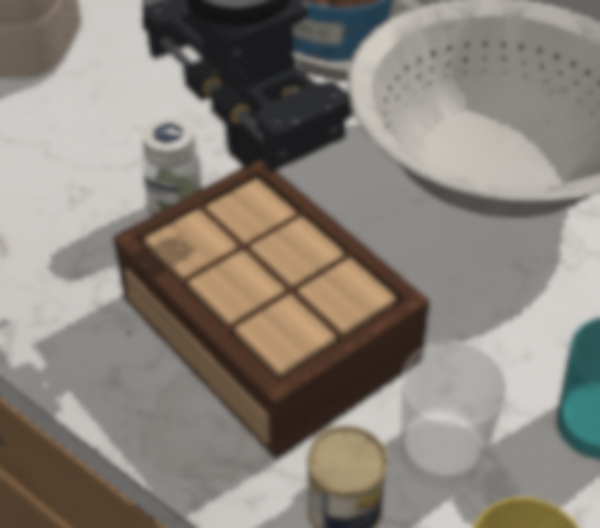

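Crop: the box is unchanged and the closed fingers end at about (258,165), just above and behind the back-left tile (250,208). I'll compare that with where the fingertips should project.

```bash
python3 - <<'E'
from h import *
s=ctrl.state(); R=cv2.Rodrigues(np.array(s["ee_rot"]))[0]; e=np.array(s["eef_pos"]); print(e)
for n in("scene","top"):
    K,D,Rc,t=cam(n); q=np.array([e,e+22*R[:,2],[576.5,116.5,78.5],e+22*R[:,2]+9*R[:,0],e-42*R[:,2]+93*R[:,1]])
    u=cv2.projectPoints(q,cv2.Rodrigues(Rc)[0],t,K,D)[0][:,0]; print(n,u.round(1).tolist(), ((u-[150,100])*2.4).round(0).tolist())
p,d=ctrl.snapshot("scene"); 
for v in range(140,190,5):
  for u in (250,258,266):
    print(v,u,p[v,u].tolist(),pts("scene",[[u,v]],[d[v,u]])[0].round(0))
p,d=ctrl.snapshot("top"); cv2.imwrite("pics/t2.png",p)
E
```

```text
[574.34379646 118.89062179 124.31564708]
scene [[252.2, 171.2], [252.6, 179.4], [254.6, 187.8], [248.8, 181.2], [226.1, 130.3]] [[245.0, 171.0], [246.0, 190.0], [251.0, 211.0], [237.0, 195.0], [183.0, 73.0]]
top [[243.9, 191.6], [244.7, 193.6], [246.8, 194.7], [243.5, 197.6], [197.4, 174.4]] [[225.0, 220.0], [227.0, 225.0], [232.0, 227.0], [224.0, 234.0], [114.0, 179.0]]
140 250 [35, 33, 32] [549.  97. 229.]
140 258 [46, 43, 42] [540.  70. 249.]
140 266 [35, 33, 34] [578.  85. 217.]
145 250 [52, 71, 83] [544.  92. 224.]
145 258 [39, 37, 36] [531.  62. 248.]
145 266 [49, 46, 44] [540.  52. 246.]
150 250 [50, 54, 58] [537.  86. 220.]
150 258 [41, 38, 38] [521.  53. 247.]
150 266 [57, 54, 53] [530.  43. 247.]
155 250 [29, 27, 27] [560. 109. 181.]
155 258 [49, 47, 46] [520.  53. 238.]
155 266 [39, 36, 35] [520.  35. 247.]
160 250 [29, 28, 27] [561. 110. 167.]
160 258 [27, 25, 25] [572. 100. 165.]
160 266 [27, 25, 25] [521.  36. 235.]
165 250 [32, 31, 30] [560. 111. 155.]
165 258 [30, 30, 32] [574. 103. 150.]
165 266 [38, 37, 37] [527.  41. 217.]
170 250 [90, 95, 106] [562. 113. 140.]
170 258 [40, 54, 78] [622. 147.  77.]
170 266 [88, 90, 93] [526.  41. 206.]
175 250 [35, 46, 66] [600. 150.  78.]
175 258 [72, 95, 119] [615. 141.  72.]
175 266 [43, 58, 85] [619. 122.  80.]
180 250 [112, 149, 183] [588. 139.  78.]
180 258 [121, 161, 197] [600. 127.  77.]
180 266 [35, 46, 62] [613. 117.  74.]
185 250 [110, 145, 179] [578. 130.  77.]
185 258 [116, 154, 189] [588. 117.  77.]
185 266 [114, 152, 187] [597. 104.  79.]
```

View pics/t2.png

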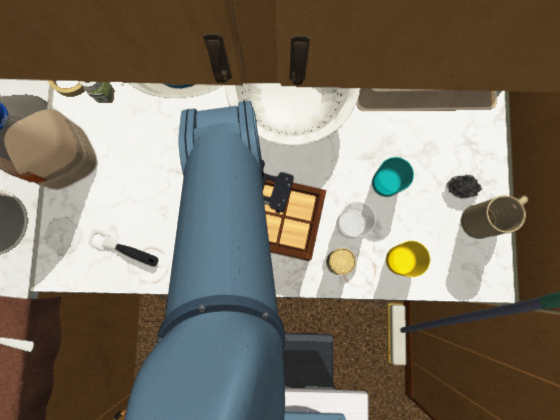

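The arm hangs over the box with the wrist near (250,160). The body's corner at (283,190) is well above the tiles, and the neighbours look clear. I'll descend slowly and watch the force.

```bash
python3 -m creep '[{"xyz":[0,0,0.005],"rot":[0,0,0]},{"xyz":[0,0,0.005],"rot":[0,0,0]},{"xyz":[0,0,0.005],"rot":[0,0,0]},{"xyz":[0,0,0.003],"rot":[0,0,0]},{"xyz":[0,0,0],"rot":[0,0,0]},{"xyz":[0,0,0],"rot":[0,0,0]}]'
python3 -m creep '[{"xyz":[0,0,0.002],"rot":[0,0,0]},{"xyz":[0,0,0.002],"rot":[0,0,0]},{"xyz":[0,0,0],"rot":[0,0,0]},{"xyz":[0,0,0],"rot":[0,0,0]}]'
```

```text
time_s: 3.25
eef_pos: [573.2, 118.0, 104.3]
ee_rot: [-0.42, -3.113, 0.0]
contact_force: [-0.1, -0.2, 0.1]
width: 0.8
grasp_force: 0.0
time_s: 3.65
eef_pos: [573.1, 118.0, 100.4]
ee_rot: [-0.419, -3.113, 0.0]
contact_force: [-0.1, -0.1, -0.2]
width: 0.4
grasp_force: 0.0
```

```bash
for i in 1; do python3 -m creep '[{"xyz":[0,0,0.001],"rot":[0,0,0]},{"xyz":[0,0,0.001],"rot":[0,0,0]},{"xyz":[0,0,0],"rot":[0,0,0]},{"xyz":[0,0,0],"rot":[0,0,0]}]'; done
python3 -m creep '[{"xyz":[0,0,0.001],"rot":[0,0,0]},{"xyz":[0,0,0.001],"rot":[0,0,0]},{"xyz":[0,0,0],"rot":[0,0,0]},{"xyz":[0,0,0],"rot":[0,0,0]}]'
```

```text
time_s: 4.05
eef_pos: [573.2, 118.0, 98.4]
ee_rot: [-0.419, -3.113, 0.0]
contact_force: [0.7, 0.1, -0.1]
width: 0.7
grasp_force: 0.0
time_s: 4.45
eef_pos: [573.2, 118.0, 96.4]
ee_rot: [-0.419, -3.113, 0.0]
contact_force: [-0.8, -0.6, 0.4]
width: 0.2
grasp_force: 0.0
```

```bash
python3 - <<'E'
from h import *
p,d=ctrl.snapshot("scene"); cv2.imwrite("pics/s3.png",cv2.resize(p[130:260,190:330],None,fx=4,fy=4))
for v in range(164,196,3):
  print(v,[(u,p[v,u].tolist(),pts("scene",[[u,v]],[d[v,u]])[0].round(0).tolist()) for u in (249,254)])
E
```

```text
164 [(249, [31, 35, 38], [539.0, 93.0, 182.0]), (254, [60, 58, 58], [535.0, 77.0, 194.0])]
167 [(249, [25, 24, 24], [564.0, 117.0, 144.0]), (254, [40, 39, 38], [564.0, 103.0, 152.0])]
170 [(249, [26, 24, 25], [562.0, 116.0, 138.0]), (254, [29, 27, 27], [561.0, 101.0, 148.0])]
173 [(249, [27, 25, 26], [562.0, 116.0, 130.0]), (254, [28, 26, 26], [563.0, 104.0, 137.0])]
176 [(249, [27, 27, 29], [564.0, 118.0, 119.0]), (254, [27, 26, 26], [563.0, 104.0, 128.0])]
179 [(249, [82, 108, 133], [78.0, -349.0, 747.0]), (254, [57, 72, 87], [563.0, 104.0, 120.0])]
182 [(249, [105, 140, 171], [581.0, 136.0, 80.0]), (254, [113, 150, 185], [589.0, 129.0, 78.0])]
185 [(249, [113, 149, 184], [576.0, 132.0, 77.0]), (254, [109, 145, 178], [582.0, 123.0, 78.0])]
188 [(249, [113, 151, 186], [568.0, 124.0, 80.0]), (254, [109, 146, 179], [576.0, 117.0, 78.0])]
191 [(249, [110, 148, 182], [564.0, 121.0, 76.0]), (254, [114, 152, 186], [570.0, 112.0, 77.0])]
194 [(249, [113, 151, 186], [557.0, 114.0, 78.0]), (254, [110, 147, 181], [563.0, 106.0, 78.0])]
```

View pics/s3.png

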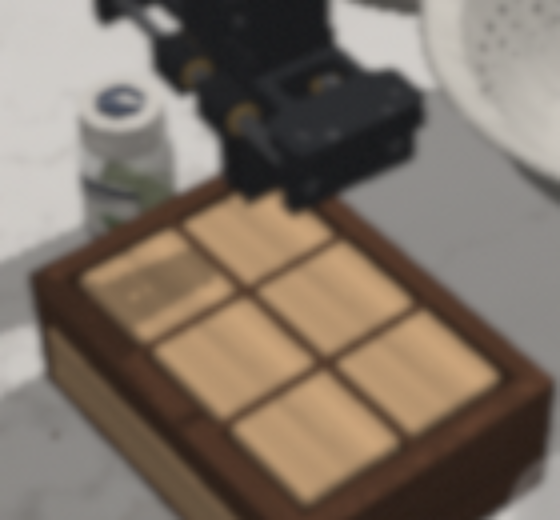

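The crop shows the closed fingers ending near (250,190)/(300,195), clearly above the tile, so they stand about 40 mm higher than I calculated. The jar stands at (125,150). I'll check the gripper's geometry, and its clearance over the jar.

```bash
python3 - <<'E'
from h import *
s=ctrl.state(); e=np.array(s["eef_pos"]); R=cv2.Rodrigues(np.array(s["ee_rot"]))[0]
print(ctrl.tips_ahead,s["time_s"],e,s["width"],s["joints"],[a for a in dir(ctrl) if a[0]!="_"])
p,d=ctrl.snapshot("scene"); ys,xs=np.where((d>0)&(p.max(2)<75)); P=pts("scene",np.c_[xs,ys],d[ys,xs])
k=(np.abs(P[:,0]-e[0])<120)&(np.abs(P[:,1]-e[1])<160)&(P[:,2]>105)
T=(P[k]-e)@R; 
for a in range(-120,140,20):
    q=T[(T[:,1]>=a)&(T[:,1]<a+20)]
    if len(q)>5: print("tool y",a,"n",len(q),"max toolz",np.percentile(q[:,2],[90,97,100]).round(0),"x range",q[:,0].min().round(),q[:,0].max().round())
K,D,Rc,t=cam("top"); 
print("jar", plane("top",[[198,186]],98), plane("scene",[[221,157]],98), (plane("top",[[198,186]],98)-e)@R)
E
```

```text
22.0 4.5 [573.1815335  118.05020095  96.43000172] 0.4607606818087061 [-0.40737825  0.59269571  0.17187303  1.81272185 -0.14095462  0.74798684
  1.14225551] ['MotionError', 'camera_params', 'hand_in', 'snapshot', 'state', 'tips_ahead']
tool y -100 n 698 max toolz [-88. -84. -80.] x range -33.0 36.0
tool y -80 n 1592 max toolz [-124. -123.  -94.] x range -143.0 107.0
tool y -60 n 2563 max toolz [-128. -118.  -93.] x range -138.0 112.0
tool y -40 n 2819 max toolz [-157.  -99.  -53.] x range -58.0 111.0
tool y -20 n 1054 max toolz [-51. -31. -19.] x range -34.0 79.0
tool y 0 n 599 max toolz [-96. -37. -17.] x range 8.0 82.0
tool y 20 n 116 max toolz [-104.  -96.  -89.] x range -114.0 52.0
tool y 40 n 60 max toolz [-116. -111.  -99.] x range -112.0 24.0
tool y 60 n 257 max toolz [-91. -87. -85.] x range -10.0 35.0
tool y 80 n 52 max toolz [-117. -111. -107.] x range -5.0 35.0
jar [[589.25018964 219.64862186  98.        ]] [[586.82503068 218.95053335  98.        ]] [[ 11.38834403 102.22892901  -1.56761946]]
```

Fingertips and body both sit 40 mm higher than the reported TCP implies, and the spacing between them is as documented. Contact should come near a reported z of 60, with the body at about 140, clear of the jar. I'll keep going down by feel.

```bash
python3 -m creep '[{"xyz":[0,0,0.006],"rot":[0,0,0]},{"xyz":[0,0,0.006],"rot":[0,0,0]},{"xyz":[0,0,0.005],"rot":[0,0,0]},{"xyz":[0,0,0],"rot":[0,0,0]},{"xyz":[0,0,0],"rot":[0,0,0]}]'
python3 -m creep '[{"xyz":[0,0,0.003],"rot":[0,0,0]},{"xyz":[0,0,0.003],"rot":[0,0,0]},{"xyz":[0,0,0],"rot":[0,0,0]},{"xyz":[0,0,0],"rot":[0,0,0]}]'
python3 - <<'E'
from h import *
p,d=ctrl.snapshot("scene"); cv2.imwrite("pics/s4.png",cv2.resize(p[130:260,190:330],None,fx=4,fy=4))
E
```

```text
time_s: 5.05
eef_pos: [573.1, 118.0, 79.2]
ee_rot: [-0.419, -3.113, 0.0]
contact_force: [0.3, 0.1, 0.1]
width: 0.4
grasp_force: 0.0
time_s: 5.45
eef_pos: [573.1, 118.1, 73.4]
ee_rot: [-0.419, -3.113, 0.0]
contact_force: [0.9, -0.3, 0.4]
width: 0.4
grasp_force: 0.0
```

View pics/s4.png

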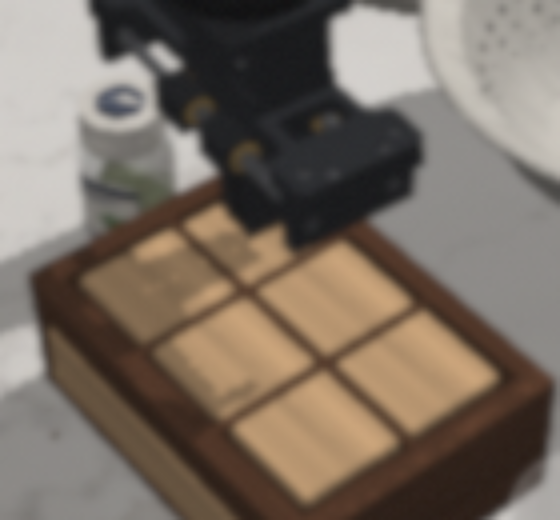

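The fingers are now close above the tile at (258,232) and their shadow is closing in at (235,250).

```bash
python3 -m creep '[{"xyz":[0,0,0.003],"rot":[0,0,0]},{"xyz":[0,0,0.003],"rot":[0,0,0]},{"xyz":[0,0,0.003],"rot":[0,0,0]},{"xyz":[0,0,0],"rot":[0,0,0]},{"xyz":[0,0,0],"rot":[0,0,0]}]'
python3 -m creep '[{"xyz":[0,0,0.001],"rot":[0,0,0]},{"xyz":[0,0,0.001],"rot":[0,0,0]},{"xyz":[0,0,0],"rot":[0,0,0]},{"xyz":[0,0,0],"rot":[0,0,0]}]'
python3 -m creep '[{"xyz":[0,0,0.001],"rot":[0,0,0]},{"xyz":[0,0,0.001],"rot":[0,0,0]},{"xyz":[0,0,0],"rot":[0,0,0]},{"xyz":[0,0,0],"rot":[0,0,0]}]'
```

```text
time_s: 6.0
eef_pos: [573.0, 118.0, 64.3]
ee_rot: [-0.419, -3.113, 0.0]
contact_force: [-0.2, -0.0, 0.3]
width: 0.5
grasp_force: 0.0
time_s: 6.4
eef_pos: [573.2, 118.1, 62.4]
ee_rot: [0.419, 3.113, -0.0]
contact_force: [0.1, -0.2, -0.3]
width: 0.2
grasp_force: 0.0
time_s: 6.8
eef_pos: [573.3, 118.1, 60.5]
ee_rot: [0.419, 3.113, 0.0]
contact_force: [-0.3, 0.1, 1.9]
width: 0.6
grasp_force: 0.8
```

```bash
python3 -m creep '[{"xyz":[0,0,0.001],"rot":[0,0,0]},{"xyz":[0,0,0.001],"rot":[0,0,0]},{"xyz":[0,0,0],"rot":[0,0,0]},{"xyz":[0,0,0],"rot":[0,0,0]}]' | egrep 'pos|force'
python3 -m creep '[{"xyz":[0,0,0.001],"rot":[0,0,0]},{"xyz":[0,0,0.001],"rot":[0,0,0]},{"xyz":[0,0,0],"rot":[0,0,0]},{"xyz":[0,0,0],"rot":[0,0,0]}]'| egrep 'pos|force'
```

```text
eef_pos: [573.3, 118.1, 58.4]
contact_force: [0.4, -0.2, 1.3]
grasp_force: 0.5
eef_pos: [573.2, 118.1, 56.3]
contact_force: [1.2, 0.7, 1.1]
grasp_force: 0.5
```

The tile gives: the TCP keeps going down with only a light contact force. I'll press until it bottoms out.

```bash
python3 -m creep '[{"xyz":[0,0,0.001],"rot":[0,0,0]},{"xyz":[0,0,0.001],"rot":[0,0,0]},{"xyz":[0,0,0],"rot":[0,0,0]},{"xyz":[0,0,0],"rot":[0,0,0]}]' | egrep 'pos|force'
python3 -m creep '[{"xyz":[0,0,0.001],"rot":[0,0,0]},{"xyz":[0,0,0.001],"rot":[0,0,0]},{"xyz":[0,0,0],"rot":[0,0,0]},{"xyz":[0,0,0],"rot":[0,0,0]}]'| egrep 'pos|force'
```

```text
eef_pos: [573.2, 118.1, 54.3]
contact_force: [1.7, 0.1, 0.3]
grasp_force: 0.5
eef_pos: [573.2, 118.1, 53.6]
contact_force: [-2.8, -0.3, 13.8]
grasp_force: 7.0
```

```bash
python3 -m creep '[{"xyz":[0,0,0.001],"rot":[0,0,0]},{"xyz":[0,0,0],"rot":[0,0,0]},{"xyz":[0,0,0],"rot":[0,0,0]}]' | egrep 'pos|force'
python3 -m creep '[{"xyz":[0,0,-0.005],"rot":[0,0,0]},{"xyz":[0,0,-0.01],"rot":[0,0,0]},{"xyz":[0,0,-0.02],"rot":[0,0,0]},{"xyz":[0,0,-0.03],"rot":[0,0,0]},{"xyz":[0,0,-0.04],"rot":[0,0,0]},{"xyz":[0,0,-0.04],"rot":[0,0,0]},{"xyz":[0,0,0],"rot":[0,0,0]},{"xyz":[0,0,0],"rot":[0,0,0]}]'
python3 - <<'E'
from h import *
p,d=ctrl.snapshot("scene"); cv2.imwrite("pics/s5.png",cv2.resize(p[120:320,170:400],None,fx=3,fy=3))
for n,uv in (("back-left",(255,188)),("front-left",(230,202)),("back-mid",(274,205)),("front-mid",(249,220)),("back-right",(295,223)),("front-right",(269,239))):
    u,v=uv; ys,xs=np.mgrid[v-4:v+5,u-4:u+5]; ys,xs=ys.ravel(),xs.ravel()
    print(n,np.median(pts("scene",np.c_[xs,ys],d[ys,xs]),0).round(1))
E
```

```text
eef_pos: [573.2, 118.0, 53.5]
contact_force: [-7.2, -1.0, 23.3]
grasp_force: 11.6
time_s: 9.5
eef_pos: [573.4, 118.2, 197.1]
ee_rot: [0.419, 3.112, 0.001]
contact_force: [-0.4, 0.0, -0.7]
width: 0.4
grasp_force: 0.0
back-left [582.6 121.8  69.5]
front-left [515.  127.1  79.5]
back-mid [564.3  54.8  79.6]
front-mid [503.8  66.5  79.5]
back-right [552.7  -5.5  79.3]
front-right [491.8   7.4  79.7]
```

View pics/s5.png

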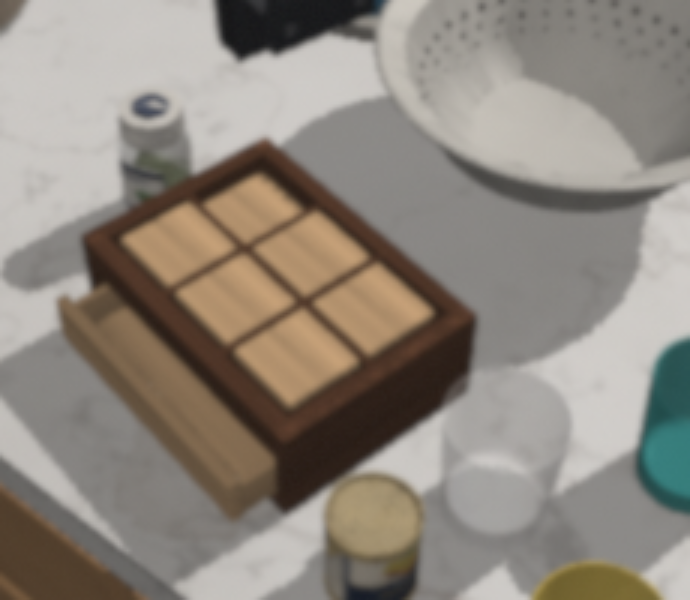

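The drawer stands out at (170,410). The back-left tile (255,208) is 10 mm below the others, so it is fully home. The jar, tin and glass haven't moved, and the hand is clear.

```bash
python3 -c "
from bench import ctrl; print(ctrl.hand_in())"
```

```text
the job is handed in; nothing more can be done
None
```

The back-left tile was the catch; I pressed it fully home, the drawer came out at the front, the jar, tin and glass were left standing, and the job is handed in with the hand clear.

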